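# Check the tweezers' marked gap against the setting pin

### The arm

A 6-joint arm with a two-finger parallel gripper is mounted at the origin on a cart in front of the work surface, level with it; the furniture and walls round the work are solid. World frame = base frame: x ahead of the robot, y to its left, z up, the work surface at z = 0. Lengths are in m, angles in rad, forces in N, time in s.
With the tool pointing down it reaches from about 0.3 to 0.775 m from the base axis. Payload 14.6 kg.
Tool frame: the origin (TCP) lies midway between the tips of the shut fingers; the grasp point (between the pads) lies 19 mm behind it (pinch_z is the distance from the TCP to the grasp point, in m); z points along the fingers, y is the line along which they close (so a half turn about z gives the same grasp; the last joint's range is limited). The gripper opens to 85 mm and grips with 20 to 120 N. Pads are 22 mm wide; open, the fingers measure 114 mm over their backs; the gripper's body (76 mm by 85 mm) begins 54 mm behind the grasp point. The pads swing forward as they close: fully open they stand 13 mm farther back than shut.
Start: joints at [1.258, 0.3, 1.521, -0, 1.321, -0.067], TCP at [0.134, 0.533, 0.231] pointing down, gripper open.
Joint ranges: [-3.03, 3.03], [-0.79, 2.21], [0.23, 2.52], [-1.04, 4.18], [0, 3.07], [-2.55, 2.55]. Speed limits (rad/s): [2.22, 2.22, 2.57, 3.14, 3.14, 3.14].

### API

Orientations are given as a unit quaternion [x, y, z, w].
In Python, from station import * gives the robot as it stands.
- The arm moves only by the tool step_arm, never from a script. Its argument "targets" is a list of rows, each a list of 7 numbers: the shift along the tool's x, y, z in fractions of the full range, 1 being 50 cm, then the turn, a rotation vector about the tool's x, y, z in parts of the range, where 1.0 means pi rad, then the opening, from -1 (shut) to 1 (fully open). In form: [[x, y, z, ax, ay, az, hand], ...]. A call has exactly 10 rows; each row is the pose to reach, as a shift and turn from the pose commanded when the call began, along the tool's axes at that moment; what a row does not reach only later rows make up. A row lasts 1/12 s, in which the tool goes at most 41.7 mm and 7.16 degrees, less where a joint would pass 70% of its speed; a pose out of reach is approached as far as the arm can. A shift or turn number past 1, either way, is cut back to 1. A call with a gripper value outside its range is refused whole. The fingers move at their own pace and stop on an object; "force" is the grip in N (left out, the last holds). Time passes only in rows, so rows that repeat a pose let the fingers close, or fill a call up. It gives the time, the measured TCP pose, the force, the opening and the grip force at its end, in the units of the state.
- get_obs(): the state, without advancing time (a new reading comes with each control period).
- get_image(name): name is "scene" or "top" or "wrist"; returns the picture (420x560x3 uint8, red, green, blue); there is no depth.
- camera_model(name): a dict with "vertical_fov" (degrees; the focal length in pixels is half the picture's height over the tangent of half this angle, whatever the lens; pixels are square), "cx", "cy" (the principal point, pixels), "R" (3x3) and "t" (3): a world point X has camera coordinates R X + t. Camera axes: x right, y down, z forward; pixel columns grow to the right and rows downward; lengths in m; the calibration is good to about 2 mm. A picture is of the moment at which its call begins: read the wrist's pose just before it. camera_model takes no time and is no camera call; for the wrist camera it gives the pose at the moment of the call.
- finish_job(): hands the job in; it is judged then, once.
The state is a dict: "time_s": time; "q": joint angles; "dq": joint speeds; "joint_torque": joint torques, N m; "ee_pos": TCP position; "tcp_rot": TCP orientation; "contact_force": force on the tool from outside, world axes, zero at the start; "torque": the same for the moment, N m; "width": opening from 0.0 (shut) to 1.0 (fully open); "gripper_force": force on a finger pad.
Only numpy, scipy, OpenCV 4.12 (cv2) and the standard library are available. Lean on these libraries where they do the work, as an engineer would, in place of code of your own. Each camera call takes 0.05 s, during which the arm holds its last target. There are 200 camera calls.

### The job

Stand the loose brass setting pin upright, fully home in the bore of the steel setting block, and let go of it. Then take the sprung tweezers off their white rest by the blue thumb pads, bring the dark jaws round the pin's thin upper part so that it stands between them, and squeeze the tweezers until the jaws are at the marked gap of 12 mm (the green part of the cross pin then just fills the space between the legs). Finish holding them like that in the air, steady, with neither jaw touching the pin, and leave the flask, the timer and the dissecting needle where they are.

Things in the scene. Friction and masses are not known exactly. Their poses are not given: they have to be found in the camera images.
- block: steel setting block fixed to the bench, 50 x 50 x 30 mm high, on a flange 80 x 80 x 7 mm high; origin at the centre of its underside on the bench, z up. A round upright bore in the middle of its top, 18 mm wide with a 2 mm chamfer, 25 mm deep (its floor is 5 mm above the bench)
- bore (a point): centre of the bore's mouth, in the block's top face, 30 mm above the bench
- pin: loose 70 g setting pin, 92 mm tall, standing on the bench: brass body 16 mm in diameter up to 52 mm, a cone to 56 mm, then a thin steel needle 6 mm in diameter up to 92 mm. Origin at the centre of its foot, z up the pin. Home in the bore its foot is 5 mm and its needle 61 to 97 mm above the bench
- needle (a point): point on the pin's axis in the thin part, 75 mm above the foot
- rest: white rest fixed to the bench, carrying the tweezers: base plate 160 x 60 x 5 mm, and two grey cradles 20 mm high (lugs at their ends to 25 mm), 65 mm behind and 43 mm ahead of its origin along its x. Origin on the bench below the thumb pads of the resting tweezers, x towards the jaws
- tweezers: loose sprung steel tweezers, 60 g, balanced near the thumb pads, 170 mm long, on their side on the rest: legs level side by side, 12 mm high. Origin midway between the blue thumb pads (26 mm long) when open, at half the legs' height, 26 mm above the bench; x to the jaws, y to the left leg, z up. Heel, where the legs swing, at x = -105 mm; cross pin x = 27 mm; dark jaws x = 36 to 58 mm
- tweezers_leg (a joint): squeeze, rad: 0 open, grows as the legs close; gap between the jaws' middles = 27 mm - 153 mm x value: the marked 12 mm is 0.098, shut 0.165. Width over the thumb pads 35.5 mm open, 25.5 mm at the mark, where the pad faces are parallel; the spring pushes each pad out with 5 N open, 10 N at the mark. Cross pin: green for 11 mm from the left leg, white beyond
- jaw_left (a point): middle of the left jaw's inner face, x = 48 mm in the tweezers' frame. The left leg is the tweezers' body itself; when squeezed between two fingers the legs' midline stays midway between the fingers
- jaw_right (a point): middle of the right jaw's inner face, level with jaw_left
- erlenmeyer: bystander: conical glass flask with a cork, 60 mm wide, 108 mm tall, origin under its centre
- timer: bystander: small white kitchen-style timer lying on the bench, 70 x 62 x 15 mm, origin under its centre
- dissecting_needle: bystander: dissecting needle with a wooden handle lying on the bench, 140 mm long, 8 mm thick, origin under its centre

How it is judged:
On the way, in this order (a step that is already met when the one before it is completed fails the run):
1. the pin stands fully home in the bore, let go (z of pin in the frame of bore below -0.022 m and horizontal distance between pin and bore below 0.003 m and angle between pin's own z axis and vertical below 0.1 rad and contact force between the fingers and pin below 0.1 N), for 0.2 s.
2. the tweezers are lifted off the rest by the fingers (height (world z) of tweezers above 0.045 m and contact force between tweezers and rest below 0.05 N and contact force between the fingers and tweezers above 1 N), for 0.2 s.
At the end, for the whole second after the job is handed in: Pin home in the bore (22 mm deep or more, within 0.1 rad of upright), touched by nothing held; fingers hold the still tweezers in the air, off block and rest; each jaw's middle within 12 mm of the needle's axis and 60 to 98 mm above the bench; jaw gap 12 mm within 2.5 mm, steady (all of step 1 and distance between jaw_left and jaw_right between 0.0095 and 0.0145 m and velocity of joint tweezers_leg between -0.05 and 0.05 rad/s and horizontal distance between each of jaw_left, jaw_right and needle below 0.012 m and height (world z) of jaw_left between 0.06 and 0.098 m and height (world z) of jaw_right between 0.06 and 0.098 m and contact force between tweezers and pin below 0.1 N and contact force between tweezers and block below 0.1 N and contact force between tweezers and rest below 0.1 N and contact force between the fingers and tweezers above 1 N and linear speed of tweezers below 0.03 m/s); the arm keeps its last pose, push and grip.
It fails at once if the flask was moved more than 30 mm (distance of erlenmeyer from where it was at the start of the episode above 0.03 m).
It fails at once if the timer was moved more than 30 mm (distance of timer from where it was at the start of the episode above 0.03 m).
It fails at once if the dissecting needle was moved more than 30 mm (distance of dissecting_needle from where it was at the start of the episode above 0.03 m).
It also fails if it takes over 54 s, if anything falls off the work surface, if the arm or the gripper's body presses on something with over 40 N, if the wrist force passes 120 N, or if a joint passes its speed limit or range.

## Working session

There is one attempt and no reset: what is moved stays moved. The work goes in short steps, Python scripts to look and compute and a tool call to move; the robot and the scene stay as the last step left them, time stands still between calls to the robot, and variables do not carry over. Pictures are saved under pics/ and viewed, at most 10 in all, crops included, and the job is handed in when it is done.

Besides the shell and the picture viewer there is one more tool, called after "Request:" as a command line: name --pt "numbers of a row" for each row, then --argument value for the rest. step_arm: Moves the arm, as the interface text tells. Its arguments: {"type":"object","properties":{"targets":{"type":"array","items":{"type":"array","items":{"type":"number"}}},"force":{"type":"number"}},"required":["targets"]}

```bash
mkdir -p pics; cat > h.py <<'E'
from station import *
import numpy as np, cv2
def save(n,f):
    m=camera_model(n); im=get_image(n); cv2.imwrite('pics/'+f,cv2.cvtColor(im,cv2.COLOR_RGB2BGR)); return im,m
def focal(m): return 210/np.tan(np.radians(m['vertical_fov'])/2)
def ray(m,u,v,z):
    R=np.array(m['R']);t=np.array(m['t']);f=focal(m)
    d=R.T@np.array([(u-m['cx'])/f,(v-m['cy'])/f,1]);c=-R.T@t
    return c+d*(z-c[2])/d[2]
def proj(m,X):
    p=np.array(m['R'])@np.array(X)+np.array(m['t']);f=focal(m)
    return f*p[0]/p[2]+m['cx'],f*p[1]/p[2]+m['cy']
E
python3 - <<'E'
from h import *
for n in ('top','scene'):
    im,m=save(n,n+'1.png'); R=np.array(m['R']); print(n,focal(m),m['cx'],m['cy'],-R.T@np.array(m['t']),R.round(3).tolist(), [k for k in m])
o=get_obs(); print(o['time_s'],o['ee_pos'],o['tcp_rot'],o['width'])
E
```

```text
top 394.8029931226832 283.8517490086251 212.39515754913336 [0.32403869 0.03262802 1.31823037] [[0.002, -1.0, 0.004], [-0.98, -0.003, -0.197], [0.197, -0.004, -0.98]] ['vertical_fov', 'cx', 'cy', 'R', 't']
scene 531.1657427942828 284.85218872776636 215.24059679086426 [0.88929316 0.87195673 1.25075863] [[-0.941, 0.337, 0.01], [0.264, 0.755, -0.601], [-0.21, -0.563, -0.799]] ['vertical_fov', 'cx', 'cy', 'R', 't']
0.1 [0.13376416 0.53325859 0.23077209] [ 1.22594012e-01  9.92456764e-01 -5.21407555e-04 -8.84543958e-05] 1.0007457712086925
```

View pics/top1.png

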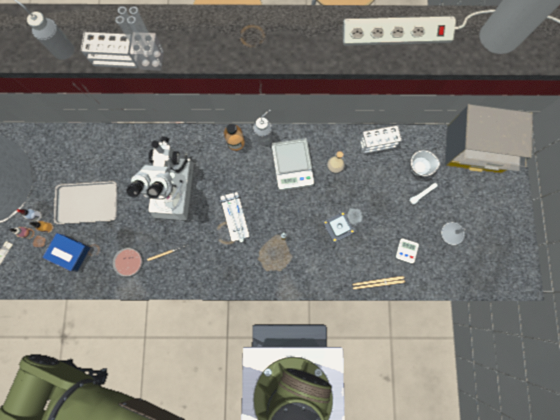

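View pics/scene1.png

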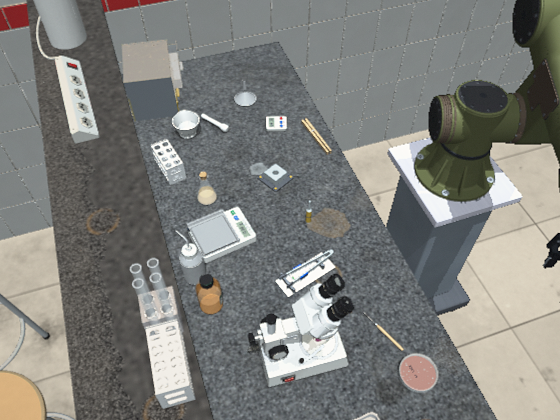

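The top view shows the tweezers at (235,217), the pin at (284,236) and the block at (341,227). The flask is at (337,161), the timer at (407,250) and the dissecting needle at about (161,255). I'll zoom in on both views.

```bash
python3 - <<'E'
import cv2,numpy as np
a=cv2.imread('pics/top1.png')[182:262,210:365]; b=cv2.imread('pics/scene1.png')[158:298,255:345]
cv2.imwrite('pics/c1.png',cv2.resize(a,None,fx=5,fy=5,interpolation=cv2.INTER_CUBIC))
b1=cv2.resize(b[:60],None,fx=6,fy=5,interpolation=2)
x=cv2.resize(b,None,fx=4,fy=4,interpolation=2);cv2.imwrite('pics/c2.png',x)
E
```

```text
(no output)
```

View pics/c1.png

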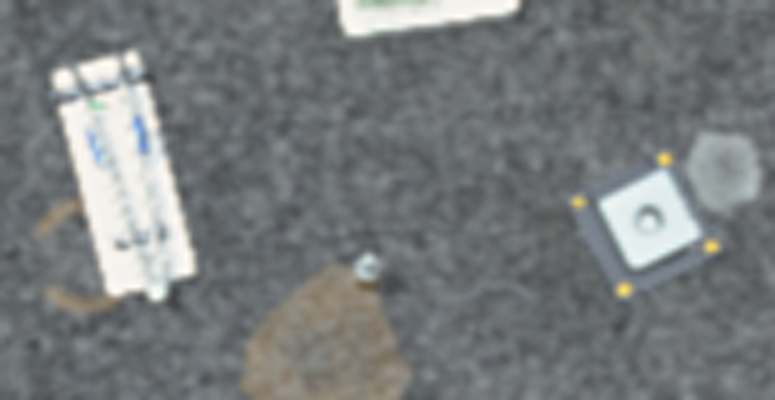

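View pics/c2.png

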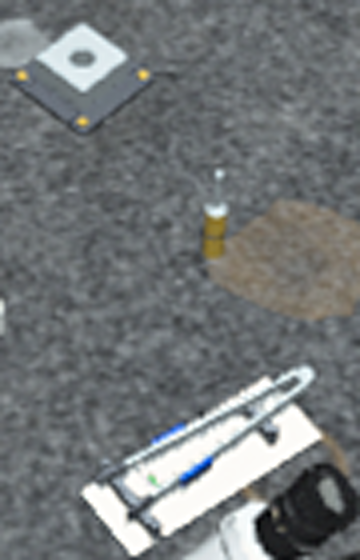

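The top crop shows the bore at about (648,219), the pin tip at (368,268), the thumb pads at (95,146) and (142,136), and the heel at (157,293). In the scene crop the pin foot is at (213,258) and the tip at (219,174), the bore at (83,59), the pads at (168,434) and (197,471), and the heel at (310,373).

```bash
python3 - <<'E'
from h import *
T=camera_model('top');S=camera_model('scene')
t=lambda x,y,z:ray(T,210+(x+.5)/5-.5,182+(y+.5)/5-.5,z)[:2].round(4)
s=lambda x,y,z:ray(S,255+(x+.5)/4-.5,158+(y+.5)/4-.5,z)[:2].round(4)
print('bore',t(648,219,.03),s(83,59,.03))
for p in [(578,202),(665,160),(712,247),(624,290)]: print('bolt',t(*p,.007))
print('pin top',t(368,268,.092),s(219,174,.092),'foot',s(213,255,0))
print('pads',t(95,146,.032),t(142,136,.032),s(168,434,.032),s(197,471,.032))
print('heel',t(157,293,.03),s(310,373,.03))
E
```

```text
bore [ 0.5393 -0.1558] [ 0.5408 -0.1519]
bolt [ 0.5546 -0.1123]
bolt [ 0.5837 -0.1718]
bolt [ 0.5242 -0.2017]
bolt [ 0.495  -0.1419]
pin top [0.4974 0.0295] [0.5039 0.0321] foot [0.5049 0.0344]
pads [0.5871 0.211 ] [0.594  0.1799] [0.5969 0.1845] [0.5888 0.2176]
heel [0.4892 0.1677] [0.4876 0.1699]
```

```bash
cat >> h.py <<'E'
from scipy.spatial.transform import Rotation as Ro
def goto(xyz,yawy,o=None):
    """shift mm and rotvec from measured pose to TCP xyz, pointing down, tool y at world angle yawy (deg)"""
    o=o or get_obs(); R=Ro.from_quat(o['tcp_rot']).as_matrix()
    a=np.radians(yawy); y=np.array([np.cos(a),np.sin(a),0]); z=np.array([0,0,-1.]); x=np.cross(y,z)
    G=np.c_[x,y,z]
    return (1000*R.T@(np.array(xyz)-o['ee_pos'])).round(1), Ro.from_matrix(R.T@G).as_rotvec().round(4)
def st():
    o=get_obs(); R=Ro.from_quat(o['tcp_rot']).as_matrix()
    print(round(o['time_s'],2),o['ee_pos'].round(4),'yawy',np.degrees(np.arctan2(R[1,1],R[0,1])).round(2),'tilt',np.degrees(np.arccos(-R[2,2])).round(2),'w',round(o['width']*85,2),'gf',o['gripper_force'],'F',np.round(o['contact_force'],2),'q6',round(o['q'][5],2)); return o
E
python3 - <<'E'
from h import *
o=st(); m=camera_model('wrist'); R=np.array(m['R']); c=-R.T@np.array(m['t']); A=Ro.from_quat(o['tcp_rot']).as_matrix()
print('cam in tool',A.T@(c-o['ee_pos']),'axis',A.T@R.T[:,2],focal(m))
print(goto([.45,.05,.27],105))
E
```

```text
0.1 [0.1338 0.5333 0.2308] yawy 75.92 tilt 0.06 w 85.06 gf 0.0 F [-0.29 -0.78  0.13] q6 -0.07
cam in tool [ 0.07874608  0.0008682  -0.14319397] axis [-3.09820938e-01 -2.19688136e-04  9.50794898e-01] 378.4433185952893
(array([-424.3, -391.8,  -38.8]), array([-1.000e-03, -3.000e-04, -5.076e-01]))
```

Careful with the scale: shifts go in shares of 50 cm and turns go in shares of pi rad. That gives: -424 mm is -0.848, -392 mm is -0.784, -0.508 rad is -0.1617.

Request:
step_arm --pt "-0.848 -0.784 -0.078 0 0 -0.1617 1" --pt "-0.848 -0.784 -0.078 0 0 -0.1617 1" --pt "-0.848 -0.784 -0.078 0 0 -0.1617 1" --pt "-0.848 -0.784 -0.078 0 0 -0.1617 1" --pt "-0.848 -0.784 -0.078 0 0 -0.1617 1" --pt "-0.848 -0.784 -0.078 0 0 -0.1617 1" --pt "-0.848 -0.784 -0.078 0 0 -0.1617 1" --pt "-0.848 -0.784 -0.078 0 0 -0.1617 1" --pt "-0.848 -0.784 -0.078 0 0 -0.1617 1" --pt "-0.848 -0.784 -0.078 0 0 -0.1617 1"

```text
time_s: 0.93
ee_pos: [0.3561, 0.1925, 0.2589]
tcp_rot: [-0.131, 0.991, 0.0, 0.0]
contact_force: [0.5, 0.3, -0.7]
width: 1.0
gripper_force: 0.0
```

```bash
python3 - <<'E'
from h import *
st(); print(goto([.45,.05,.27],105))
E
```

```text
0.93 [0.3561 0.1925 0.2589] yawy 105.04 tilt 0.01 w 84.99 gf 0.0 F [ 0.47  0.26 -0.69] q6 -1.43
(array([ -53.8, -162. ,  -11.1]), array([0.    , 0.0002, 0.0006]))
```

Scaled: -162 mm is -0.324, -54 mm is -0.108.

Request:
step_arm --pt "-0.108 -0.324 -0.022 0 0 0 1" --pt "-0.108 -0.324 -0.022 0 0 0 1" --pt "-0.108 -0.324 -0.022 0 0 0 1" --pt "-0.108 -0.324 -0.022 0 0 0 1" --pt "-0.108 -0.324 -0.022 0 0 0 1" --pt "-0.108 -0.324 -0.022 0 0 0 1" --pt "-0.108 -0.324 -0.022 0 0 0 1" --pt "-0.108 -0.324 -0.022 0 0 0 1" --pt "-0.108 -0.324 -0.022 0 0 0 1" --pt "-0.108 -0.324 -0.022 0 0 0 1"

```text
time_s: 1.77
ee_pos: [0.4493, 0.0529, 0.2698]
tcp_rot: [-0.132, 0.991, 0.0, 0.0]
contact_force: [-1.1, -0.0, -0.6]
width: 1.0
gripper_force: 0.0
```

```bash
python3 - <<'E'
from h import *
import pickle
st(); im,m=save('wrist','w1.png'); pickle.dump(m,open('w1.pkl','wb'))
for n,X in dict(pin=[.503,.032,0],bore=[.54,-.154,.03],tw=[.5925,.197,.03]).items(): print(n,proj(m,X))
cv2.imwrite('pics/w1b.png',cv2.resize(cv2.imread('pics/w1.png'),(784,588),interpolation=2))
E
```

```text
1.77 [0.4493 0.0529 0.2698] yawy 105.12 tilt 0.01 w 85.04 gf 0.0 F [-1.12 -0.03 -0.59] q6 -1.8
pin (np.float64(249.37214245357345), np.float64(200.84697824110344))
bore (np.float64(67.43279674968963), np.float64(197.12131319462839))
tw (np.float64(366.1413717464287), np.float64(314.4086286518022))
```

View pics/w1b.png

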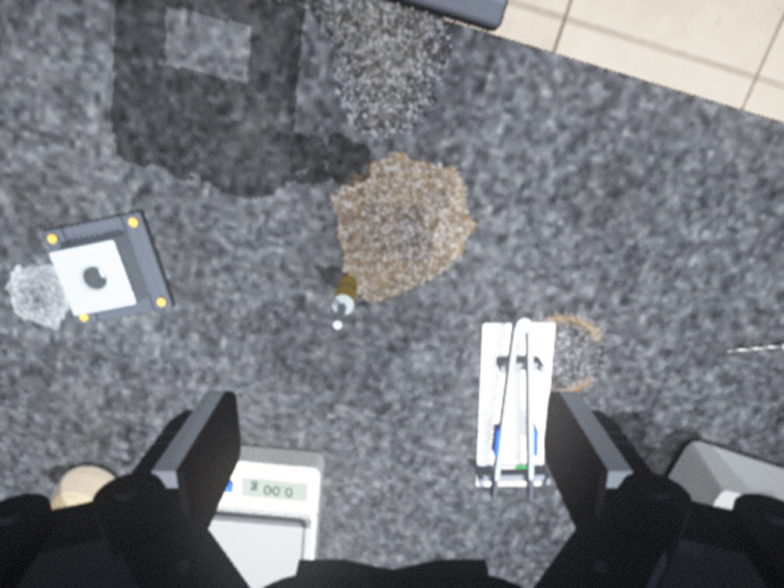

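The wrist view (×1.4) shows the bore at (95,278), and the flange bolts at (52,239), (133,223), (161,302) and (84,318). The pin tip is at (337,325) and the shoulder at (343,301). The tweezers' heel is at (523,322) and the jaw tips at (495,495) and (531,497).

```bash
python3 - <<'E'
from h import *
import pickle
m=pickle.load(open('w1.pkl','rb')); w=lambda x,y,z: ray(m,x/1.4,y/1.4,z)[:2].round(4)
print('bore',w(95,278,.03)); b=[w(*p,.008) for p in [(52,239),(133,223),(161,302),(84,318)]]; print('bolts',np.mean(b,0))
print('tip',w(337,325,.092),'shoulder',w(343,301,.054),'foot',w(348,279,.0))
h=w(523,322,.03); j=(w(495,495,.032)+w(531,497,.032))/2; d=j-h; print('heel',h,'jaw',j,np.linalg.norm(d),np.degrees(np.arctan2(d[1],d[0])),'rest yaw',[ (w(*a,.005),w(*c,.005)) for a,c in [((484,323),(476,486)),((555,323),(549,485))]])
# sub-pixel: white pin tip, block top mask
im=cv2.cvtColor(cv2.imread('pics/w1.png'),cv2.COLOR_BGR2HSV)
def blob(x0,x1,y0,y1,f,z):
    r=im[y0:y1,x0:x1]; k=f(r); ys,xs=np.nonzero(k); print(len(xs),xs.mean()+x0,ys.mean()+y0,ray(m,xs.mean()+x0,ys.mean()+y0,z)[:2].round(4))
blob(230,252,225,242,lambda r:(r[...,2]>190),.092)
blob(25,130,145,240,lambda r:(r[...,1]>120)&(r[...,0]<35)&(r[...,0]>15)&(r[...,2]>140),.008)
blob(345,392,295,330,lambda r:(r[...,1]>150)&(r[...,0]>100)&(r[...,0]<130),.03)
E
```

```text
bore [ 0.5415 -0.1534]
bolts [ 0.543075 -0.154925]
tip [0.5051 0.0317] shoulder [0.5016 0.0314] foot [0.5014 0.0307]
heel [0.4903 0.1698] jaw [0.64405 0.21495] 0.16024226970434485 16.36532658819132 rest yaw [(array([0.5072, 0.148 ]), array([0.6617, 0.1914])), (array([0.4918, 0.2045]), array([0.643 , 0.2557]))]
37 240.75675675675674 231.75675675675674 [0.5047 0.0317]
5 39.2 169.6 [ 0.5261 -0.1974]
23 354.17391304347825 314.60869565217394 [0.5964 0.1836]
```

```bash
python3 - <<'E'
from h import *
st(); print(goto([.5035,.0315,.029],105))
E
```

```text
1.82 [0.4494 0.0528 0.2698] yawy 105.11 tilt 0.01 w 84.81 gf 0.0 F [ 0.5  -0.49  0.39] q6 -1.8
(array([-46.6, -34.6, 240.8]), array([-0.    ,  0.0002,  0.0019]))
```

Scaled: 240.8 mm is 0.4816, -46.6 mm is -0.0932.

Request:
step_arm --pt "-0.05 -0.036 0.06 0 0 0 1" --pt "-0.0932 -0.0692 0.12 0 0 0 1" --pt "-0.0932 -0.0692 0.19 0 0 0 1" --pt "-0.0932 -0.0692 0.19 0 0 0 1" --pt "-0.0932 -0.0692 0.25 0 0 0 1" --pt "-0.0932 -0.0692 0.31 0 0 0 1" --pt "-0.0932 -0.0692 0.37 0 0 0 1" --pt "-0.0932 -0.0692 0.42 0 0 0 1" --pt "-0.0932 -0.0692 0.46 0 0 0 1" --pt "-0.0932 -0.0692 0.4816 0 0 0 1"

```text
time_s: 2.65
ee_pos: [0.5033, 0.0312, 0.0285]
tcp_rot: [-0.131, 0.991, 0.0, -0.001]
contact_force: [-0.1, -0.6, -0.8]
width: 0.997
gripper_force: 0.0
```

Request:
step_arm --force 40 --pt "0 0 0 0 0 0 0.3" --pt "0 0 0 0 0 0 0" --pt "0 0 0 0 0 0 -0.3" --pt "0 0 0 0 0 0 -0.5" --pt "0 0 0 0 0 0 -0.6" --pt "0 0 0 0 0 0 -0.7" --pt "0 0 0 0 0 0 -0.8" --pt "0 0 0 0 0 0 -1" --pt "0 0 0 0 0 0 -1" --pt "0 0 0 0 0 0 -1"

```text
time_s: 3.48
ee_pos: [0.5042, 0.0307, 0.0298]
tcp_rot: [-0.131, 0.991, -0.0, 0.001]
contact_force: [-1.8, 0.9, 6.7]
width: 0.169
gripper_force: 38.9
```

```bash
python3 - <<'E'
from h import *
st()
E
```

```text
3.48 [0.5042 0.0307 0.0298] yawy 105.02 tilt 0.08 w 14.34 gf 38.895492521405686 F [-1.76  0.85  6.66] q6 -1.84
```

```bash
python3 - <<'E'
from h import *
print(goto([.541,-.154,.09],105))
E
```

```text
(array([  12.3, -187.9,  -60.2]), array([-0.0003,  0.0014,  0.0003]))
```

Scaled: -188 mm is -0.376, -165 mm is -0.33.

Request:
step_arm --pt "0 0 -0.06 0 0 0 -1" --pt "0 0 -0.12 0 0 0 -1" --pt "0 0 -0.12 0 0 0 -1" --pt "0.008 -0.06 -0.12 0 0 0 -1" --pt "0.008 -0.13 -0.12 0 0 0 -1" --pt "0.016 -0.2 -0.12 0 0 0 -1" --pt "0.024 -0.27 -0.12 0 0 0 -1" --pt "0.024 -0.33 -0.12 0 0 0 -1" --pt "0.024 -0.376 -0.12 0 0 0 -1" --pt "0.024 -0.376 -0.12 0 0 0 -1"

```text
time_s: 4.32
ee_pos: [0.5413, -0.1578, 0.0888]
tcp_rot: [-0.129, 0.992, -0.0, 0.0]
contact_force: [0.0, -0.1, -0.4]
width: 0.168
gripper_force: 39.4
```

```bash
python3 - <<'E'
from h import *
import pickle
st(); im,m=save('wrist','w2.png'); st(); pickle.dump(m,open('w2.pkl','wb'))
for z in (0.03,.0615,.1135,.1535): print(z,proj(m,[.541,-.154,z]))
a,ma=save('top','t2.png')
p=[int(v) for v in proj(ma,[.541,-.154,.08])]
b=cv2.resize(a[p[1]-20:p[1]+20,p[0]-20:p[0]+20,::-1],(240,240),interpolation=2)
w=cv2.resize(im[120:420,130:430,::-1],(540,540),interpolation=2); c=np.zeros((540,790,3),np.uint8); c[:,:540]=w; c[:240,545:785]=b; cv2.imwrite('pics/c3.png',c)
E
```

```text
4.32 [ 0.5413 -0.1578  0.0888] yawy 104.84 tilt 0.07 w 14.27 gf 39.43281844360172 F [ 0.02 -0.06 -0.38] q6 -2.18
4.37 [ 0.5409 -0.1559  0.0886] yawy 104.87 tilt 0.0 w 14.79 gf 39.4327932989836 F [-0.32  0.32 -0.79] q6 -2.18
0.03 (np.float64(285.5205863337929), np.float64(231.03504931447742))
0.0615 (np.float64(286.3312611227303), np.float64(254.3741352806437))
0.1135 (np.float64(288.4440602285413), np.float64(315.2009928968708))
0.1535 (np.float64(291.50324929272193), np.float64(403.2741358266676))
```

View pics/c3.png

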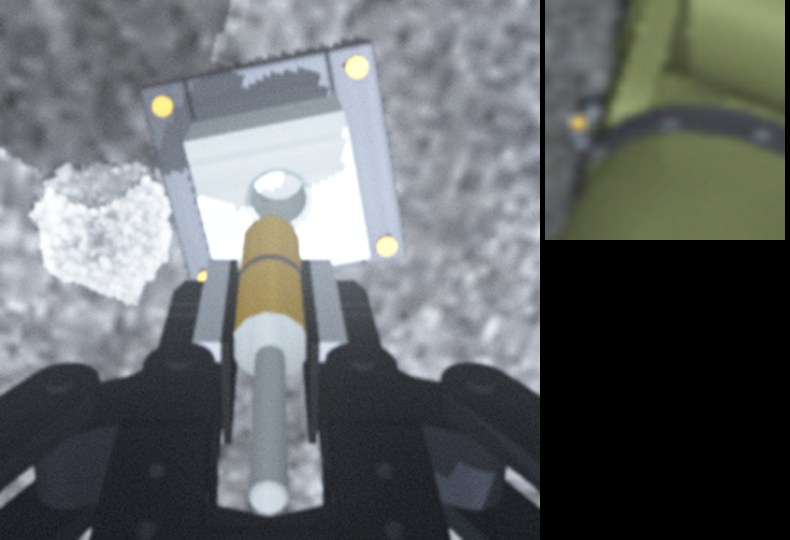

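The held pin's tip is at crop (268,498), the near edge of its foot at (271,216), and the bore mouth at (277,196) with its rim spanning 250–306.

```bash
python3 - <<'E'
from h import *
import pickle
m=pickle.load(open('w2.pkl','rb')); w=lambda x,y,z: ray(m,130+x/1.8,120+y/1.8,z)[:2].round(4)
print('TCP .5413 -.1578'); print('bore',w(277,196,.03),w(278,194,.03)); print('tip',w(268,498,.151),w(268,498,.153)); 
for z in (.059,.061): print('foot near',w(271,216,z))
for p in [(162,106),(357,67),(387,246)]: print('bolt',w(*p,.008))
print('block corner',w(185,142,.03),w(345,108,.03),w(371,262,.03))
# predict foot circle top edge for foot centre at TCP offsets
for dx in (0,.002,.004):
    pts=[proj(m,[.5413+dx+.008*np.cos(a),-.1578+.008*np.sin(a),.059]) for a in np.linspace(0,6.28,60)]
    P=(np.array(pts)-[130,120])*1.8; print(dx,P.min(0),P.max(0))
pts=np.array([proj(m,[.541+.009*np.cos(a),-.154+.009*np.sin(a),.03]) for a in np.linspace(0,6.28,60)]); P=(pts-[130,120])*1.8; print(P.min(0),P.max(0))
st()
E
```

```text
TCP .5413 -.1578
bore [ 0.54   -0.1552] [ 0.5392 -0.1551]
tip [ 0.5421 -0.1571] [ 0.5402 -0.1576]
foot near [ 0.5353 -0.1585]
foot near [ 0.5345 -0.1587]
bolt [ 0.5268 -0.1988]
bolt [ 0.4972 -0.1392]
bolt [ 0.5565 -0.1095]
block corner [ 0.5301 -0.1874] [ 0.507  -0.1427] [ 0.5544 -0.1194]
0 [238.9079165  208.96043605] [296.60368574 261.84554142]
0.002 [237.15237852 215.49932088] [294.66486325 268.05006874]
0.004 [235.4079255 221.9963513] [292.73828653 274.21590472]
[251.64752149 173.11351774] [308.23338013 225.90213325]
4.42 [ 0.5406 -0.1546  0.0886] yawy 104.94 tilt 0.03 w 14.37 gf 39.43279022212664 F [-0.84  0.57 -0.68] q6 -2.18
```

```bash
python3 - <<'E'
from h import *
print(goto([.5396,-.1553,.052],105))
E
```

```text
(array([ 1.1, -0.4, 36.6]), array([ 0.0003, -0.0003, -0.0011]))
```

Scaled: 36.6 mm is 0.0732, 1.1 mm is 0.0022.

Request:
step_arm --pt "0.0022 -0.0008 0.01 0 0 0 -1" --pt "0.0022 -0.0008 0.02 0 0 0 -1" --pt "0.0022 -0.0008 0.03 0 0 0 -1" --pt "0.0022 -0.0008 0.04 0 0 0 -1" --pt "0.0022 -0.0008 0.048 0 0 0 -1" --pt "0.0022 -0.0008 0.056 0 0 0 -1" --pt "0.0022 -0.0008 0.062 0 0 0 -1" --pt "0.0022 -0.0008 0.068 0 0 0 -1" --pt "0.0022 -0.0008 0.0732 0 0 0 -1" --pt "0.0022 -0.0008 0.0732 0 0 0 -1"

```text
time_s: 5.25
ee_pos: [0.5398, -0.1547, 0.0518]
tcp_rot: [-0.131, 0.991, 0.0, -0.0]
contact_force: [0.8, -0.0, -1.9]
width: 0.172
gripper_force: 39.4
```

```bash
python3 - <<'E'
from h import *
st(); print(goto([.5396,-.1553,.037],105))
E
```

```text
5.25 [ 0.5398 -0.1547  0.0518] yawy 105.02 tilt 0.02 w 14.63 gf 39.37943975288363 F [ 0.76 -0.03 -1.95] q6 -2.18
(array([ 0.3, -0.5, 14.8]), array([ 0.0002, -0.0003,  0.0004]))
```

Request:
step_arm --pt "0 0 0.006 0 0 0 -1" --pt "0 0 0.012 0 0 0 -1" --pt "0 0 0.018 0 0 0 -1" --pt "0 0 0.022 0 0 0 -1" --pt "0 0 0.026 0 0 0 -1" --pt "0 0 0.028 0 0 0 -1" --pt "0 0 0.03 0 0 0 -1" --pt "0 0 0.031 0 0 0 -1" --pt "0 0 0.031 0 0 0 -1" --pt "0 0 0.031 0 0 0 -1"

```text
time_s: 6.08
ee_pos: [0.5399, -0.1547, 0.0368]
tcp_rot: [-0.131, 0.991, 0.0, -0.0]
contact_force: [0.2, -0.6, -0.8]
width: 0.167
gripper_force: 39.4
```

```bash
python3 - <<'E'
from h import *
st()
E
```

```text
6.08 [ 0.5399 -0.1547  0.0368] yawy 105.02 tilt 0.0 w 14.21 gf 39.43241377492086 F [ 0.21 -0.55 -0.79] q6 -2.18
```

Scaled: -60 mm is -0.12, -30 mm is -0.06.

Request:
step_arm --pt "0 0 0.002 0 0 0 -0.6" --pt "0 0 0.002 0 0 0 -0.4" --pt "0 0 0.002 0 0 0 0" --pt "0 0 0.002 0 0 0 0.5" --pt "0 0 0.002 0 0 0 1" --pt "0 0 0.002 0 0 0 1" --pt "0 0 0.002 0 0 0 1" --pt "0 0 -0.02 0 0 0 1" --pt "0 0 -0.06 0 0 0 1" --pt "0 0 -0.12 0 0 0 1"

```text
time_s: 6.92
ee_pos: [0.5388, -0.1544, 0.0963]
tcp_rot: [-0.131, 0.991, 0.001, -0.002]
contact_force: [0.2, 0.2, -0.0]
width: 0.998
gripper_force: 0.0
```

Scaled: -105 mm is -0.21, -70 mm is -0.14.

Request:
step_arm --pt "0 0 -0.07 0 0 0 1" --pt "0 0 -0.14 0 0 0 1" --pt "0 0 -0.21 0 0 0 1" --pt "0 0 -0.21 0 0 0 1" --pt "0 0 -0.21 0 0 0 1" --pt "0 0 -0.21 0 0 0 1" --pt "0 0 -0.21 0 0 0 1" --pt "0 0 -0.21 0 0 0 1" --pt "0 0 -0.21 0 0 0 1" --pt "0 0 -0.21 0 0 0 1"

```text
time_s: 7.75
ee_pos: [0.5397, -0.1547, 0.2012]
tcp_rot: [-0.131, 0.991, 0.0, -0.0]
contact_force: [0.2, 0.0, -0.1]
width: 1.003
gripper_force: 0.0
```

```bash
python3 - <<'E'
from h import *
import pickle
st(); im,m=save('wrist','w3.png'); pickle.dump(m,open('w3.pkl','wb'))
for z in (0.03,.057,.061,.097): print(z,(np.array(proj(m,[.5408,-.1546,z]))-[180,120])*2.5)
cv2.imwrite('pics/c4.png',cv2.resize(im[120:320,180:400,::-1],None,fx=2.5,fy=2.5,interpolation=2))
E
```

```text
7.75 [ 0.5397 -0.1547  0.2012] yawy 105.02 tilt 0.06 w 85.25 gf 0.0 F [ 0.19  0.04 -0.11] q6 -2.18
0.03 [247.24132716 159.31023747]
0.057 [247.03857344 180.32001123]
0.061 [247.00552426 183.74463747]
0.097 [246.66453131 219.07905553]
```

View pics/c4.png

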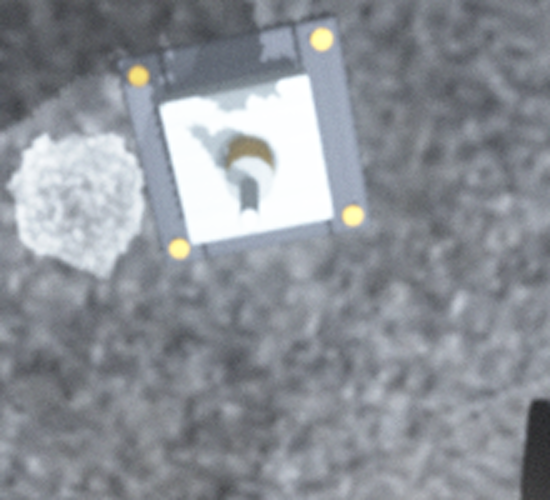

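The pin is home: its tip is at crop (249,217), against (247,219) predicted. Next I'll check the clearance to the microscope and move over the tweezers.

```bash
python3 - <<'E'
from h import *
import pickle
m=pickle.load(open('w3.pkl','rb'))
for p in [(249,217),(249,216)]: print('needle',ray(m,180+p[0]/2.5,120+p[1]/2.5,.097))
T=camera_model('top')
for u,v in [(155,190),(165,180),(192,165),(188,215)]: print([ray(T,u,v,z)[:2].round(3).tolist() for z in (0,.1,.25)])
print(goto([.53,.19,.20],106.5))
E
```

```text
needle [ 0.54005416 -0.15413693  0.097     ]
needle [ 0.5397762  -0.15421198  0.097     ]
[[0.666, 0.471], [0.64, 0.437], [0.601, 0.388]]
[[0.702, 0.438], [0.673, 0.408], [0.63, 0.361]]
[[0.756, 0.348], [0.723, 0.324], [0.674, 0.288]]
[[0.579, 0.353], [0.559, 0.329], [0.53, 0.292]]
(array([-79.9, 335.4,   1.5]), array([ 0.0005, -0.0007, -0.0258]))
```

Scaled: 335 mm is 0.67, -80 mm is -0.16, -0.026 rad is -0.0083.

Request:
step_arm --pt "-0.16 0.67 0.002 0 0 -0.0083 1" --pt "-0.16 0.67 0.002 0 0 -0.0083 1" --pt "-0.16 0.67 0.002 0 0 -0.0083 1" --pt "-0.16 0.67 0.002 0 0 -0.0083 1" --pt "-0.16 0.67 0.002 0 0 -0.0083 1" --pt "-0.16 0.67 0.002 0 0 -0.0083 1" --pt "-0.16 0.67 0.002 0 0 -0.0083 1" --pt "-0.16 0.67 0.002 0 0 -0.0083 1" --pt "-0.16 0.67 0.002 0 0 -0.0083 1" --pt "-0.16 0.67 0.002 0 0 -0.0083 1"

```text
time_s: 8.63
ee_pos: [0.5298, 0.1922, 0.2005]
tcp_rot: [-0.145, 0.989, 0.0, -0.0]
contact_force: [0.6, -0.4, -0.5]
width: 1.001
gripper_force: 0.0
```

Request:
step_arm --pt "0 0 0 0 0 0 1" --pt "0 0 0 0 0 0 1" --pt "0 0 0 0 0 0 1" --pt "0 0 0 0 0 0 0.3" --pt "0 0 0 0 0 0 0.3" --pt "0 0 0 0 0 0 0.3" --pt "0 0 0 0 0 0 0.3" --pt "0 0 0 0 0 0 0.3" --pt "0 0 0 0 0 0 0.3" --pt "0 0 0 0 0 0 0.3"

```text
time_s: 9.47
ee_pos: [0.5303, 0.1895, 0.2008]
tcp_rot: [-0.144, 0.99, -0.0, 0.0]
contact_force: [-0.3, -0.0, 0.3]
width: 0.648
gripper_force: 0.0
```

```bash
python3 - <<'E'
from h import *
import pickle
st(); im,m=save('wrist','w4.png'); pickle.dump(m,open('w4.pkl','wb'))
print((np.array(proj(m,[.5925,.197,.03]))))
cv2.imwrite('pics/c5.png',cv2.resize(im[110:400,190:450,::-1],None,fx=2,fy=2,interpolation=2))
E
```

```text
9.47 [0.5303 0.1895 0.2008] yawy 106.51 tilt 0.01 w 55.11 gf 0.0 F [-0.27 -0.04  0.27] q6 -1.58
[267.51770543 248.92719594]
```

View pics/c5.png

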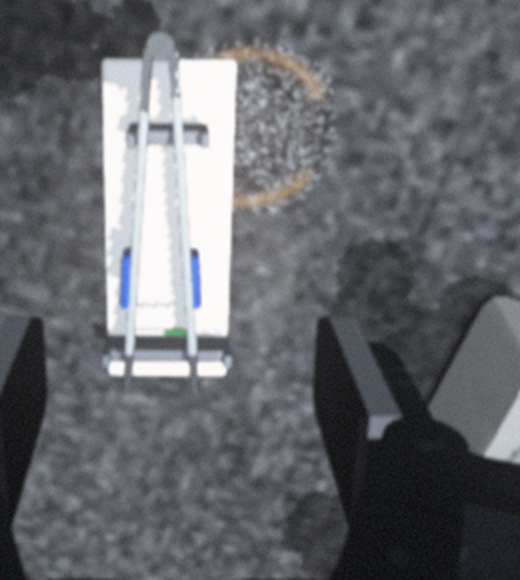

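The close view shows the pads at x 120–130 and 191–200, y 249–307, so their centre is about (160,278). The heel is at (161,33), the jaw tips at (127,393) and (194,392), and the rest's edges at x 104 and 233.

```bash
python3 - <<'E'
from h import *
import pickle
m=pickle.load(open('w4.pkl','rb')); w=lambda x,y,z: ray(m,190+x/2,110+y/2,z)[:2]
h=w(161,34,.032); 
for y in (249,307): print('pad end',w(160,y,.032).round(4))
pc=w(160,278,.032); j=(w(127,393,.032)+w(194,392,.032))/2
cp=w(160,332,.03)
n=lambda d:(np.linalg.norm(d).round(4),np.degrees(np.arctan2(d[1],d[0])).round(2))
print('heel',h,'pads',pc,'jaw',j,'crosspin',cp); print(n(j-h),n(pc-h),n(j-pc),'padwidth',n(w(120,278,.032)-w(200,278,.032)))
print('rest edges',n(w(104,335,.005)-w(103,60,.005)),n(w(228,335,.005)-w(237,60,.005)))
im=cv2.cvtColor(cv2.imread('pics/w4.png'),cv2.COLOR_BGR2HSV)[110:400,190:450]
k=((im[...,0]>105)&(im[...,0]<130)&(im[...,1]>150)).astype(np.uint8)
N,_,s,c=cv2.connectedComponentsWithStats(k)
for i in range(1,N):
    if s[i,4]>20: print(s[i],c[i]*2,ray(m,190+c[i][0],110+c[i][1],.03)[:2])
E
```

```text
pad end [0.5776 0.1951]
pad end [0.6049 0.203 ]
heel [0.48758461 0.16942209] pads [0.59105477 0.19896914] jaw [0.64764271 0.21560031] crosspin [0.61807522 0.20674245]
(np.float64(0.1666), np.float64(16.09)) (np.float64(0.1076), np.float64(15.94)) (np.float64(0.059), np.float64(16.38)) padwidth (np.float64(0.0359), np.float64(-73.37))
rest edges (np.float64(0.1367), np.float64(15.03)) (np.float64(0.1366), np.float64(16.07))
[ 61 129   3  24  49] [124.20408163 281.10204082] [0.5980311  0.18407602]
```

```bash
python3 - <<'E'
from h import *
print(goto([.5918,.1991,.010],106.1))
E
```

```text
(array([-61.7,  -8.3, 190.8]), array([ 0.    , -0.    ,  0.0073]))
```

Scaled: 190.8 mm is 0.3816, -61.7 mm is -0.1234, 0.007 rad is 0.0022.

Request:
step_arm --pt "-0.06 -0.008 0.04 0 0 0.0022 0.3" --pt "-0.1234 -0.0166 0.1 0 0 0.0022 0.3" --pt "-0.1234 -0.0166 0.17 0 0 0.0022 0.3" --pt "-0.1234 -0.0166 0.23 0 0 0.0022 0.3" --pt "-0.1234 -0.0166 0.28 0 0 0.0022 0.3" --pt "-0.1234 -0.0166 0.28 0 0 0.0022 0.3" --pt "-0.1234 -0.0166 0.32 0 0 0.0022 0.3" --pt "-0.1234 -0.0166 0.35 0 0 0.0022 0.3" --pt "-0.1234 -0.0166 0.372 0 0 0.0022 0.3" --pt "-0.1234 -0.0166 0.3816 0 0 0.0022 0.3"

```text
time_s: 10.35
ee_pos: [0.5918, 0.1992, 0.0098]
tcp_rot: [-0.14, 0.99, -0.0, -0.0]
contact_force: [-1.0, 0.8, 0.4]
width: 0.651
gripper_force: 0.0
```

Request:
step_arm --force 40 --pt "0 0 0 0 0 0 0.15" --pt "0 0 0 0 0 0 0" --pt "0 0 0 0 0 0 -0.1" --pt "0 0 0 0 0 0 -0.15" --pt "0 0 0 0 0 0 -0.2" --pt "0 0 0 0 0 0 -0.25" --pt "0 0 0 0 0 0 -0.3" --pt "0 0 0 0 0 0 -0.3" --pt "0 0 0 0 0 0 -0.3" --pt "0 0 0 0 0 0 -0.3"

```text
time_s: 11.18
ee_pos: [0.5928, 0.1993, 0.0118]
tcp_rot: [-0.14, 0.99, 0.0, 0.001]
contact_force: [0.2, -1.1, 8.5]
width: 0.353
gripper_force: 10.4
```

```bash
python3 - <<'E'
from h import *
st()
E
```

```text
11.18 [0.5928 0.1993 0.0118] yawy 106.11 tilt 0.16 w 30.01 gf 10.355194509029388 F [ 0.17 -1.13  8.55] q6 -1.59
```

Request:
step_arm --pt "0 0 -0.008 0 0 0 -0.3" --pt "0 0 -0.016 0 0 0 -0.3" --pt "0 0 -0.026 0 0 0 -0.3" --pt "0 0 -0.04 0 0 0 -0.3" --pt "0 0 -0.06 0 0 0 -0.3" --pt "0 0 -0.09 0 0 0 -0.3" --pt "0 0 -0.12 0 0 0 -0.3" --pt "0 0 -0.16 0 0 0 -0.3" --pt "0 0 -0.2 0 0 0 -0.3" --pt "0 0 -0.22 0 0 0 -0.3"

```text
time_s: 12.02
ee_pos: [0.5926, 0.1994, 0.1234]
tcp_rot: [-0.14, 0.99, 0.0, 0.002]
contact_force: [-0.3, -0.2, -0.5]
width: 0.349
gripper_force: 7.0
```

Request:
step_arm --pt "0 0 0 0 0 0 -0.3" --pt "0 0 0 0 0 0 -0.3" --pt "0 0 0 0 0 0 -0.3" --pt "0 0 0 0 0 0 -0.3" --pt "0 0 0 0 0 0 -0.3" --pt "0 0 0 0 0 0 -0.3" --pt "0 0 0 0 0 0 -0.3" --pt "0 0 0 0 0 0 -0.3" --pt "0 0 0 0 0 0 -0.3" --pt "0 0 0 0 0 0 -0.3"

```text
time_s: 12.85
ee_pos: [0.5918, 0.1991, 0.12]
tcp_rot: [-0.14, 0.99, -0.0, -0.0]
contact_force: [-0.4, -0.3, -0.2]
width: 0.354
gripper_force: 7.0
```

```bash
python3 - <<'E'
from h import *
import pickle
o=st(); im,m=save('wrist','w5.png'); pickle.dump((m,o),open('w5.pkl','wb'))
cv2.imwrite('pics/c6.png',cv2.resize(im[100:420,140:420,::-1],None,fx=1.85,fy=1.85,interpolation=2))
E
```

```text
12.85 [0.5918 0.1991 0.12  ] yawy 106.11 tilt 0.0 w 30.07 gf 7.024297937750816 F [-0.37 -0.27 -0.24] q6 -1.59
```

View pics/c6.png

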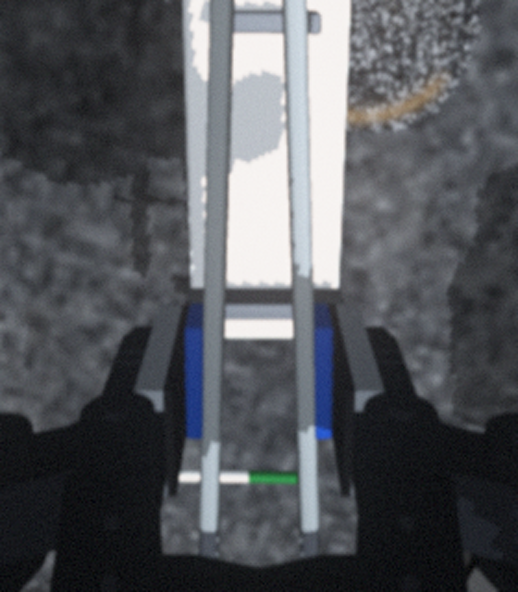

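The tweezers hang level in the fingers. The blue pads span y 305–438. The cross pin is at y≈478, green from 249 to 298 px with the leg gap at 219–298, which makes the gap there about 17.7 mm.

```bash
python3 - <<'E'
from h import *
import pickle
m,o=pickle.load(open('w5.pkl','rb')); A=Ro.from_quat(o['tcp_rot']).as_matrix()
P=lambda t: ((np.array(proj(m,o['ee_pos']+A@np.array(t)))-[140,100])*1.85).round(1)
for zt in (-.016,-.014,-.018): print(zt,'crosspin',P([-.027,0,zt]),'pads far/near top',P([-.013,.015,zt-.006]),P([.013,.015,zt-.006]),'heelside x-60',P([.06,0,zt-.006]))
print(goto([.540-.048*np.cos(np.radians(16)),-.154-.048*np.sin(np.radians(16)),.12],106.1))
E
```

```text
-0.016 crosspin [255.8 479.1] pads far/near top [328.8 442.8] [333.2 329.3] heelside x-60 [255.8  85.8]
-0.014 crosspin [255.8 473. ] pads far/near top [327.9 436.7] [332.2 324.4] heelside x-60 [255.9  84. ]
-0.018 crosspin [255.7 485.5] pads far/near top [329.8 449.1] [334.3 334.4] heelside x-60 [255.7  87.5]
(array([ 195.8, -324.8,   -0. ]), array([-0.    , -0.    ,  0.0002]))
```

Scaled: -275 mm is -0.55, -250 mm is -0.5.

Request:
step_arm --pt "0.016 -0.024 0 0 0 0 -0.3" --pt "0.048 -0.08 0 0 0 0 -0.3" --pt "0.084 -0.14 0 0 0 0 -0.3" --pt "0.12 -0.2 0 0 0 0 -0.3" --pt "0.156 -0.26 0 0 0 0 -0.3" --pt "0.192 -0.32 0 0 0 0 -0.3" --pt "0.228 -0.38 0 0 0 0 -0.3" --pt "0.264 -0.44 0 0 0 0 -0.3" --pt "0.3 -0.5 0 0 0 0 -0.3" --pt "0.33 -0.55 0 0 0 0 -0.3"

```text
time_s: 13.73
ee_pos: [0.5089, -0.1129, 0.1203]
tcp_rot: [-0.14, 0.99, -0.0, 0.0]
contact_force: [-0.0, -0.5, -0.6]
width: 0.352
gripper_force: 7.0
```

Scaled: -49.8 mm is -0.0996, -40 mm is -0.08.

Request:
step_arm --pt "0.03 -0.048 0 0 0 0 -0.3" --pt "0.05 -0.08 0 0 0 0 -0.3" --pt "0.0616 -0.0996 0 0 0 0 -0.3" --pt "0.0616 -0.0996 0 0 0 0 -0.3" --pt "0.0616 -0.0996 0 0 0 0 -0.3" --pt "0.0616 -0.0996 0 0 0 0 -0.3" --pt "0.0616 -0.0996 0 0 0 0 -0.3" --pt "0.0616 -0.0996 0 0 0 0 -0.3" --pt "0.0616 -0.0996 0 0 0 0 -0.3" --pt "0.0616 -0.0996 0 0 0 0 -0.3"

```text
time_s: 14.57
ee_pos: [0.494, -0.1668, 0.12]
tcp_rot: [-0.14, 0.99, 0.0, -0.0]
contact_force: [0.5, 0.1, -1.7]
width: 0.35
gripper_force: 7.0
```

```bash
python3 - <<'E'
from h import *
import pickle
o=st(); print(goto([.540-.048*np.cos(np.radians(16)),-.154-.048*np.sin(np.radians(16)),.062],106.1))
E
```

```text
14.57 [ 0.494  -0.1668  0.12  ] yawy 106.15 tilt 0.01 w 29.78 gf 7.023957744240761 F [ 0.49  0.13 -1.66] q6 -2.25
(array([ 0.2, -0.4, 58. ]), array([ 0.0001, -0.    ,  0.0008]))
```

Scaled: 58 mm is 0.116, 53 mm is 0.106.

Request:
step_arm --pt "0 -0.0014 0.012 0 0 0 -0.3" --pt "0 -0.0014 0.024 0 0 0 -0.3" --pt "0 -0.0014 0.038 0 0 0 -0.3" --pt "0 -0.0014 0.052 0 0 0 -0.3" --pt "0 -0.0014 0.066 0 0 0 -0.3" --pt "0 -0.0014 0.08 0 0 0 -0.3" --pt "0 -0.0014 0.094 0 0 0 -0.3" --pt "0 -0.0014 0.106 0 0 0 -0.3" --pt "0 -0.0014 0.116 0 0 0 -0.3" --pt "0 -0.0014 0.116 0 0 0 -0.3"

```text
time_s: 15.4
ee_pos: [0.4936, -0.1677, 0.0609]
tcp_rot: [-0.14, 0.99, 0.0, -0.001]
contact_force: [-0.2, -0.2, -0.9]
width: 0.35
gripper_force: 7.0
```

```bash
python3 - <<'E'
from h import *
import pickle
o=st(); im,m=save('wrist','w6.png'); pickle.dump((m,o),open('w6.pkl','wb'))
A=Ro.from_quat(o['tcp_rot']).as_matrix()
print('needle tip, jaw mid', (np.array(proj(m,[.54,-.154,.097]))-[200,140])*2,(np.array(proj(m,o['ee_pos']+A@[-.048,0,-.016]))-[200,140])*2)
s,ms=save('scene','s6.png'); u=[int(v) for v in proj(ms,[.54,-.154,.08])]
b=cv2.resize(s[u[1]-28:u[1]+32,u[0]-30:u[0]+38,::-1],(408,360),interpolation=2)
a=cv2.resize(im[140:420,200:380,::-1],None,fx=2,fy=2,interpolation=2)
c=np.zeros((560,780,3),np.uint8); c[:,:360]=a; c[:360,370:778]=b; cv2.imwrite('pics/c7.png',c)
E
```

```text
15.4 [ 0.4936 -0.1677  0.0609] yawy 106.11 tilt 0.09 w 29.78 gf 7.0246821641922 F [-0.15 -0.24 -0.88] q6 -2.25
needle tip, jaw mid [157.92735087 607.19688466] [156.4280287  520.25613329]
```

View pics/c7.png

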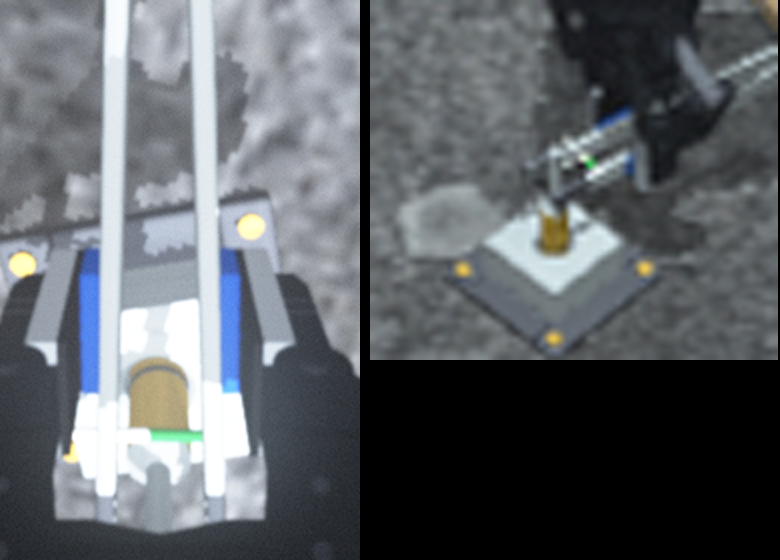

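The needle stands between the jaws: its column is at x≈158 and the jaws' inner edges are at 117 and 205. Now I'll squeeze slowly towards the mark.

Request:
step_arm --pt "0 0 0 0 0 0 -0.32" --pt "0 0 0 0 0 0 -0.33" --pt "0 0 0 0 0 0 -0.34" --pt "0 0 0 0 0 0 -0.35" --pt "0 0 0 0 0 0 -0.36" --pt "0 0 0 0 0 0 -0.37" --pt "0 0 0 0 0 0 -0.38" --pt "0 0 0 0 0 0 -0.39" --pt "0 0 0 0 0 0 -0.4" --pt "0 0 0 0 0 0 -0.4"

```text
time_s: 16.33
ee_pos: [0.4941, -0.1679, 0.062]
tcp_rot: [-0.14, 0.99, -0.0, -0.0]
contact_force: [0.3, -0.1, -0.9]
width: 0.301
gripper_force: 9.1
```

```bash
cat > g.py <<'E'
from h import *
def runs(f):
    im=cv2.imread('pics/'+f); hs=cv2.cvtColor(im,cv2.COLOR_BGR2HSV)
    k=(hs[...,0]>45)&(hs[...,0]<85)&(hs[...,1]>90); k[:300]=0; k[:,:230]=0;k[:,340:]=0
    ys,xs=np.nonzero(k); y=int(round(ys.mean())); print(f,'green rows',ys.min(),ys.max(),'cols',xs.min(),xs.max(),'row',y)
    for yy in (y,y+8): print(yy,[ '%d:%s'%(x,','.join(map(str,im[yy,x]))) for x in range(240,318,1)] if 0 else ' '.join(str(int(v)) for v in im[yy,240:318].mean(1)))
E
python3 - <<'E'
from g import *
st(); save('wrist','w7.png'); runs('w6.png'); runs('w7.png')
E
```

```text
16.33 [ 0.4941 -0.1679  0.062 ] yawy 106.11 tilt 0.0 w 25.56 gf 9.07068818807602 F [ 0.29 -0.08 -0.9 ] q6 -2.25
w6.png green rows 355 360 cols 276 300 row 357
357 255 255 255 255 255 255 255 255 254 251 254 254 254 254 254 254 254 253 254 255 255 255 255 255 255 255 255 255 255 255 255 255 255 255 255 213 176 176 177 177 179 177 182 177 172 176 177 174 174 175 175 174 175 172 174 171 171 174 167 173 175 203 246 254 254 254 254 254 254 254 254 253 254 255 255 255 255 255
365 254 254 254 254 254 254 254 254 251 251 254 254 254 254 254 254 254 252 244 252 254 255 254 235 219 221 222 222 225 223 222 223 225 232 238 245 251 252 253 252 252 252 252 252 252 252 253 253 252 242 225 219 221 215 201 234 254 255 254 254 254 242 240 252 254 254 254 254 254 254 254 253 254 254 254 254 254 254
w7.png green rows 354 359 cols 269 294 row 356
356 78 98 222 255 255 255 255 255 255 255 255 255 255 255 254 251 253 254 254 254 254 254 254 253 253 255 255 255 255 214 179 173 174 171 173 174 170 172 173 173 170 170 167 169 167 165 164 166 167 164 162 148 138 134 145 201 248 254 254 254 254 254 254 254 254 253 254 255 255 255 255 255 255 255 255 255 253 186
364 95 191 253 255 254 254 254 254 254 254 254 254 254 254 251 250 253 254 254 254 254 254 255 253 235 209 211 220 220 221 220 219 219 220 223 229 236 244 249 251 250 241 229 224 219 218 219 219 217 220 219 215 215 212 202 214 245 253 254 254 254 254 254 254 253 251 254 254 254 254 254 254 254 254 254 255 255 253
```

Force and image agree: 9.07 N corresponds to a gap of about 14.8 mm. The mark needs 10 N, so the hand value should be about -0.446.

Request:
step_arm --pt "0 0 0 0 0 0 -0.41" --pt "0 0 0 0 0 0 -0.42" --pt "0 0 0 0 0 0 -0.43" --pt "0 0 0 0 0 0 -0.44" --pt "0 0 0 0 0 0 -0.446" --pt "0 0 0 0 0 0 -0.446" --pt "0 0 0 0 0 0 -0.446" --pt "0 0 0 0 0 0 -0.446" --pt "0 0 0 0 0 0 -0.446" --pt "0 0 0 0 0 0 -0.446"

```text
time_s: 17.22
ee_pos: [0.494, -0.1679, 0.062]
tcp_rot: [-0.14, 0.99, -0.0, -0.0]
contact_force: [-0.7, -0.2, 0.1]
width: 0.283
gripper_force: 10.8
```

```bash
python3 - <<'E'
from g import *
st(); save('wrist','w8.png'); runs('w8.png')
im=cv2.imread('pics/w8.png')
for y in (366,372,378,384,390,396): print(y,' '.join(str(int(v)) for v in im[y,245:312].mean(1)))
E
```

```text
17.22 [ 0.494  -0.1679  0.062 ] yawy 106.11 tilt 0.0 w 24.09 gf 10.794229656457901 F [-0.67 -0.19  0.08] q6 -2.25
w8.png green rows 354 359 cols 268 291 row 356
356 87 95 86 88 126 249 255 255 255 255 255 255 255 255 255 255 253 247 250 253 254 254 254 255 255 255 254 235 196 183 186 183 181 185 184 184 183 183 181 180 181 181 178 177 178 176 181 177 175 177 169 160 200 245 254 254 254 254 254 254 254 254 252 254 255 255 255 255 255 255 255 255 255 255 234 130 90 93
364 133 95 85 108 210 254 255 254 254 254 254 254 255 254 255 255 254 251 251 254 254 254 254 254 255 254 253 233 216 218 222 222 221 223 225 231 232 231 230 230 229 227 227 223 223 223 221 221 220 219 220 211 211 245 253 254 254 254 254 254 254 254 252 254 254 254 254 254 254 254 254 254 255 255 255 221 121 92
366 255 255 254 254 254 254 255 255 255 254 255 254 252 251 253 254 254 254 254 254 255 253 236 215 218 224 220 221 222 226 226 228 230 230 229 230 226 222 222 221 220 220 219 217 220 216 208 212 243 253 254 254 254 254 254 254 254 251 253 254 254 254 254 254 253 253 252
372 254 254 254 254 254 254 254 254 254 254 
[... 615 characters left out ...]
 153 156 160 158 163 164 167 166 165 163 162 165 165 170 176 181 181 175 161 169 223 252 254 254 254 254 254 254 252 233 222 221 218 215 210 215 216 218 222
390 169 169 166 164 159 158 157 158 160 166 166 162 151 149 164 178 184 186 187 187 186 203 207 176 145 136 142 147 149 151 156 156 162 160 165 165 164 160 164 162 162 159 154 156 163 165 176 189 188 175 180 181 184 187 189 183 167 170 185 196 201 200 201 198 196 200 199
396 170 172 174 170 168 164 159 159 156 153 154 146 136 148 165 176 178 183 183 183 177 162 149 141 139 143 151 151 149 153 157 155 156 158 155 160 156 158 161 158 160 160 165 172 177 181 180 165 156 160 176 182 184 185 180 180 164 164 179 189 190 189 185 184 190 195 204
```

Request:
step_arm --pt "0 0 0 0 0 0 -0.446" --pt "0 0 0 0 0 0 -0.446" --pt "0 0 0 0 0 0 -0.446" --pt "0 0 0 0 0 0 -0.446" --pt "0 0 0 0 0 0 -0.446" --pt "0 0 0 0 0 0 -0.446" --pt "0 0 0 0 0 0 -0.446" --pt "0 0 0 0 0 0 -0.446" --pt "0 0 0 0 0 0 -0.446" --pt "0 0 0 0 0 0 -0.446"

```text
time_s: 18.1
ee_pos: [0.4941, -0.1679, 0.062]
tcp_rot: [-0.14, 0.99, 0.0, 0.0]
contact_force: [-0.4, 0.1, -0.1]
width: 0.277
gripper_force: 10.8
```

```bash
python3 - <<'E'
from g import *
st(); save('wrist','w9.png')
for f,D in (('w6.png',0),('w7.png',0),('w8.png',0),('w9.png',0)):
    hs=cv2.imread('pics/'+f).astype(int)
    g=hs[...,1]-hs[...,2]; y=slice(355,359)
    p=g[y,240:318].mean(0); r=np.nonzero(p>30)[0]+240
    print(f,'green',r.min(),r.max(),' blue-red row380:', ' '.join(str(v) for v in (hs[y].mean(0)[252:280,2]).astype(int)))
    d=hs[386:389].mean((0,2)); print('   jaws',' '.join(str(int(v)) for v in d[245:312]))
E
```

```text
18.1 [ 0.4941 -0.1679  0.062 ] yawy 106.11 tilt 0.0 w 23.52 gf 10.794522017240524 F [-0.41  0.09 -0.12] q6 -2.25
w6.png green 275 301  blue-red row380: 254 254 254 254 254 252 249 253 254 254 254 254 254 253 254 254 254 254 254 254 254 253 238 167 123 119 121 121
   jaws 140 136 137 172 214 231 234 236 237 238 234 217 172 164 183 194 192 187 182 178 174 170 167 159 156 151 147 146 152 154 160 161 163 164 163 162 161 162 161 166 170 179 183 182 181 177 172 171 166 163 162 169 175 186 195 196 178 164 194 223 234 236 237 238 237 229 210
w7.png green 269 295  blue-red row380: 255 254 252 249 252 254 254 254 254 254 254 252 252 255 255 255 252 181 125 123 123 123 122 122 122 119 123 123
   jaws 140 134 133 131 132 138 145 149 149 148 174 199 208 212 214 215 215 206 180 156 153 158 155 149 141 136 135 136 143 148 152 155 157 159 160 160 157 156 157 159 162 167 175 177 174 173 170 164 162 153 143 156 187 207 213 211 214 214 210 196 177 186 197 199 204 207 214
w8.png green 268 292  blue-red row380: 255 255 255 255 252 243 247 252 254 254 254 254 255 255 253 221 155 133 133 136 134 139 138 137 135 133 131 131
   jaws 140 139 139 136 139 142 150 155 161 164 168 162 154 168 189 201 205 206 207 207 198 179 156 150 148 143 141 140 146 153 157 160 162 162 164 162 162 162 162 161 163 168 174 178 182 176 164 151 158 182 200 205 206 210 206 202 191 185 200 208 206 203 200 202 206 210 214
w9.png green 268 292  blue-red row380: 255 255 255 255 252 243 247 253 254 254 254 254 255 255 252 221 154 133 133 134 137 136 138 137 134 134 131 132
   jaws 142 140 138 137 138 142 147 155 159 165 171 164 151 168 191 202 206 206 208 207 199 180 158 150 147 142 141 144 147 154 158 160 161 164 163 164 162 161 160 162 163 166 177 177 178 177 162 150 153 182 199 205 207 207 208 201 189 184 199 206 207 201 200 201 206 209 216
```

The readings are steady. The image puts the jaw gap at about 11.7 mm, the green fills the gap, and the needle has about 2 mm clear on each side. Handing in.

```bash
python3 -c "
from station import *
print(finish_job())"
```

```text
the job is handed in; nothing more can be done
None
```

The job is handed in, but the verdict was not shown: the pin is home in the bore, and the tweezers are held steady round its needle at an estimated 11.7 mm gap (image estimates 11.0–12.4 mm; grip force alone suggested about 9.6 mm, just above the 9.5 mm limit), touching nothing as far as the last images show.

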